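# Push the spent filter cartridge out of its sleeve

### The arm

A 6-joint arm with a two-finger parallel gripper is mounted at the origin on the work surface. World frame = base frame: x ahead of the robot, y to its left, z up, the work surface at z = 0. Lengths are in mm, angles in degrees, forces in N, time in s.
With the tool pointing down it reaches from about 375 to 900 mm from the base axis. Payload 3.1 kg.
Tool frame: the origin (TCP) lies midway between the tips of the shut fingers; the grasp point (between the pads) lies 19 mm behind it; z points along the fingers, y is the line along which they close (so a half turn about z gives the same grasp; the last joint's range is limited). The gripper opens to 87 mm and grips with 3 to 60 N. Pads are 19 mm wide; open, the fingers measure 117 mm over their backs; the gripper's body (75 mm by 190 mm) begins 51 mm behind the grasp point.
Start: joints at [60.533, 30.224, 82.088, -0, 67.689, -10.227], TCP at [205.912, 590.082, 222.548] pointing down, gripper open.
Joint ranges: [-176.69, 176.69], [-43.24, 126.21], [12.49, 139.97], [-82, 262], [0, 151.66], [-163.58, 163.58]. Speed limits (degrees/s): [159.86, 159.86, 180, 180, 180, 180].

### API

Orientations are given as a 3x3 rotation matrix whose columns are the frame's x, y, z axes.
In Python, from rig import arm, capture, get_calibration gives the robot as it stands.
- The arm moves only by the shell command python3 -m handwheel 'ROWS' [OPENING] [FORCE]. ROWS is JSON, a list of rows, each a list of 4 numbers: the shift along the world's x, y, z scaled (see below), then the turn about the world's z scaled (see below). In form: [[dx, dy, dz, roll], ...]. A call has 1 to 20 rows; each row shifts and turns the commanded pose from where the row before left it; what a row does not reach is not made up. The controller multiplies each number of a shift by 150 mm and each number of a turn by 0.1 rad. A row lasts 1/8 s, in which the tool goes at most 62.5 mm and 10.7 degrees, less where a joint would pass 70% of its speed; a pose out of reach is approached as far as the arm can. A call with a number of a shift or a turn outside -1 to 1 is refused whole. A call with a gripper value outside its range is refused whole. OPENING is the closure in counts, from 0 (fully open) to 255 (shut), set as the call begins (- or left out, the last holds). The fingers move at their own pace and stop on an object; FORCE is the grip in N (left out, the last holds). Time passes only in rows, so rows that do not move let the fingers close. It gives the time, the measured TCP pose, the force, the opening and the grip force at its end, in the units of the state.
- arm.sense(): the state, without advancing time (a new reading comes with each control period).
- capture(name): name is "scene" or "top"; returns the picture (384x512x3 uint8, blue, green, red); there is no depth.
- get_calibration(name): a dict with "intrinsics" (3x3 intrinsics, pixels), "R" (3x3) and "t" (3): a world point X has camera coordinates R X + t. Camera axes: x right, y down, z forward; pixel columns grow to the right and rows downward; lengths in mm; the calibration is good to about 2 mm. A picture is of the moment at which its call begins. get_calibration takes no time and is no camera call.
- arm.sign_off(): hands the job in; it is judged then, once.
The state is a dict: "clock": time; "joints": joint angles; "dq": joint speeds; "joint_efforts": joint torques, N m; "tcp_pos": TCP position; "eef_rot": TCP orientation; "contact_force": force on the tool from outside, world axes, zero at the start; "moment": the same for the moment, N m; "width": finger opening in mm; "grasp_force": force on a finger pad.
Only numpy, scipy, OpenCV 4.12 (cv2) and the standard library are available. Lean on these libraries where they do the work, as an engineer would, in place of code of your own. Each camera call takes 0.05 s, during which the arm holds its last target. There are 200 camera calls.

### The job

Take the wooden dowel from its rest and use it to push the spent cartridge, stuck inside the steel filter sleeve, out of the sleeve's far end so that it drops into the green basin below. Then draw the dowel out and lay it back in its rest, roughly centred in both V blocks. Do not touch the cartridge with the gripper, and leave the basin and everything else where they stand.

Things in the scene. Friction and masses are not known exactly. Their poses are not given: they have to be found in the camera images.
- dowel: (Sizes in mm.) Plain round wooden dowel, 240 long, 18 in diameter, 60 g. Origin at its middle (centre of mass), on its axis; its own y axis runs along its length. Starts lying level in the rest, its axis 50 above the ledge. Both ends are alike.
- rest: (Sizes in mm.) Fixed white plastic rest: base 60 (x) by 180 (y) by 8 thick, two V blocks at y = -70 and +70, each 14 thick along y, 90 degree V open upwards, about 42 wide at the mouth, tops 59 above the ledge. Origin under its centre on the ledge. The dowel lies along the rest's y axis, its axis 50 above the ledge, with 126 clear along y between the blocks for the fingers.
- sleeve: (Sizes in mm.) Fixed steel tube on a grey plastic stand. Tube level along its own y axis (roughly left to right for the robot), axis 95 above the ledge, 90 long (y = +40 to -50), bore 30, about 37 outside, 9 wide sight slot on top, both ends open. Origin on the ledge under the tube's axis. Stand: base 90 (x) by 70 (y -3 to +67) by 10 thick, post 28 by 26 under the tube (y 2 to 28).
- sleeve_in (a point): Centre of the tube's near mouth (+y end), where the dowel enters; 95 mm above the ledge. A spring strip along the bore on the sleeve's +x side stands 2 mm into the bore, 2 mm more once the cartridge is out: enter with the dowel centred within about 3 mm.
- sleeve_out (a point): Centre of the tube's far mouth (-y end), where the cartridge comes out above the basin; 95 mm above the ledge. The push runs from sleeve_in to sleeve_out.
- cartridge: (Sizes in mm.) White plastic filter cartridge, solid cylinder 28 in diameter, 28 long, 25 g. At the start wholly inside the tube, its near face 14 to 46 in from sleeve_in, held by the spring strip's side pressure: pushing takes about 4 to 10 N all the way. Origin at its centre, own y axis along its length. It drops when its whole length has passed sleeve_out.
- basin: (Sizes in mm.) Loose green plastic round basin, 210 across the rim, 50 high, walls and floor 4 thick, 170 across at the foot, 300 g. Origin under its centre. It stands under the sleeve's far mouth, the rim below the tube.
- tumbler: (Sizes in mm.) Bystander: glass tumbler, 72 across, 110 high. Origin under its centre.
- mug: (Sizes in mm.) Bystander: white mug, 80 across, 90 high. Origin under its centre.
- jar: (Sizes in mm.) Bystander: closed glass jar with a steel cap, 68 across, 100 high. Origin under its centre.
- saucer: (Sizes in mm.) Bystander: white melamine saucer, 136 across, 18 high. Origin under its centre.
- kettle_lid: (Sizes in mm.) Bystander: aluminium kettle lid with a knob, 110 across, 36 high. Origin under its centre.
- spoon: (Sizes in mm.) Bystander: steel spoon, 170 long, lying flat on the ledge. Origin under its middle.
There are look-alikes about, which are no part of the job. What is meant by the rest is not orange, and is the larger of those in its own colour.

How it is judged (in metres and radians):
On the way, in this order (a step that is already met when the one before it is completed fails the run):
1. the dowel is lifted clear of its rest (height (world z) of dowel above 0.075 m), for 0.2 s.
2. the dowel is pushing the cartridge along inside the sleeve (contact force between dowel and cartridge above 0.3 N and distance of cartridge from where it was at the start of the episode above 0.006 m and height (world z) of cartridge above 0.085 m).
3. the cartridge has come out and lies in the basin (horizontal distance between cartridge and basin below 0.1 m and height (world z) of cartridge below 0.045 m), for 0.2 s.
At the end, for the whole second after the job is handed in: The cartridge lies still inside the basin (within 100 mm of its centre, below the rim), the basin stands level, and the dowel lies still in both V blocks of its rest, along the rest within 0.08 rad, within 8 mm across, 6 mm in height and 40 mm along of the rest's middle (all of step 3 and linear speed of each of cartridge, dowel below 0.03 m/s and angle between basin's own z axis and vertical below 0.1 rad and x of dowel in the frame of rest between -0.008 and 0.008 m and y of dowel in the frame of rest between -0.04 and 0.04 m and z of dowel in the frame of rest between 0.044 and 0.056 m and angle between the y axis of dowel and the y axis of rest, either way round below 0.08 rad); the robot touches nothing.
It fails at once if the gripper or arm touches the cartridge (contact force between any of the fingers, the arm and cartridge above 0.5 N).
It fails at once if the basin is shifted by more than 40 mm (distance of basin from where it was at the start of the episode above 0.04 m).
It fails at once if a bystander is shifted by more than 30 mm (distance of any of tumbler, mug, jar, saucer, kettle_lid, spoon from where it was at the start of the episode above 0.03 m).
It also fails if it takes over 51 s, if anything falls off the work surface, if the arm or the gripper's body presses on something with over 40 N, if the wrist force passes 120 N, or if a joint passes its speed limit or range.

## Working session

There is one attempt and no reset: what is moved stays moved. The work goes in short steps, Python scripts to look and compute and a shell command to move; the robot and the scene stay as the last step left them, time stands still between calls to the robot, and variables do not carry over. Pictures are saved under pics/ and viewed, at most 10 in all, crops included, and the job is handed in when it is done.

```bash
mkdir -p pics; python3 - <<'E'
from rig import arm,capture,get_calibration
import cv2
for n in("scene","top"):
    cv2.imwrite(f"pics/{n}0.png",cv2.resize(capture(n),(800,600),interpolation=cv2.INTER_CUBIC)); c=get_calibration(n);print(n,c)
s=arm.sense();print(s['clock'],s['tcp_pos'],s['eef_rot'],s['width'])
E
```

```text
scene {'intrinsics': array([[371.04839195,   0.        , 259.81936663],
       [  0.        , 371.04839195, 192.35666759],
       [  0.        ,   0.        ,   1.        ]]), 'R': array([[-0.5635517 ,  0.82606067,  0.00576613],
       [ 0.66420966,  0.4572624 , -0.59138534],
       [-0.49115681, -0.3294463 , -0.80636848]]), 't': array([ 267.76819999, -296.0980464 , 1511.64241773])}
top {'intrinsics': array([[391.93083598,   0.        , 256.798937  ],
       [  0.        , 391.93083598, 194.28769338],
       [  0.        ,   0.        ,   1.        ]]), 'R': array([[-7.92807041e-04, -9.99998480e-01, -1.55298382e-03],
       [-9.98116090e-01,  8.86586089e-04, -6.13472439e-02],
       [ 6.13485275e-02,  1.50142162e-03, -9.98115276e-01]]), 't': array([  32.85311785,  532.25004949, 1237.68320298])}
0.1 [205.6140921  589.52666241 221.66662085] [[-9.44136908e-01  3.29552152e-01 -9.36642450e-04]
 [ 3.29553323e-01  9.44135440e-01 -1.69644825e-03]
 [ 3.25249159e-04 -1.91035304e-03 -9.99998122e-01]] 86.84020517946048
```

View pics/scene0.png

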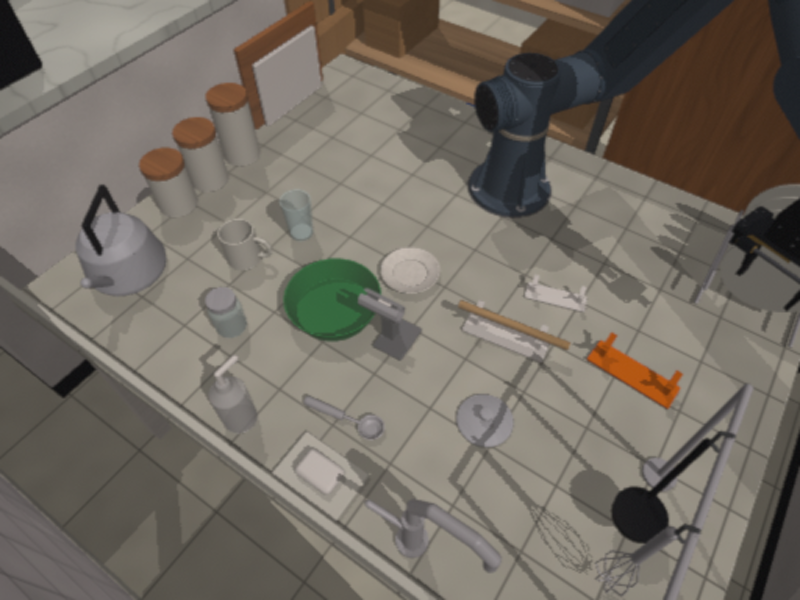

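View pics/top0.png

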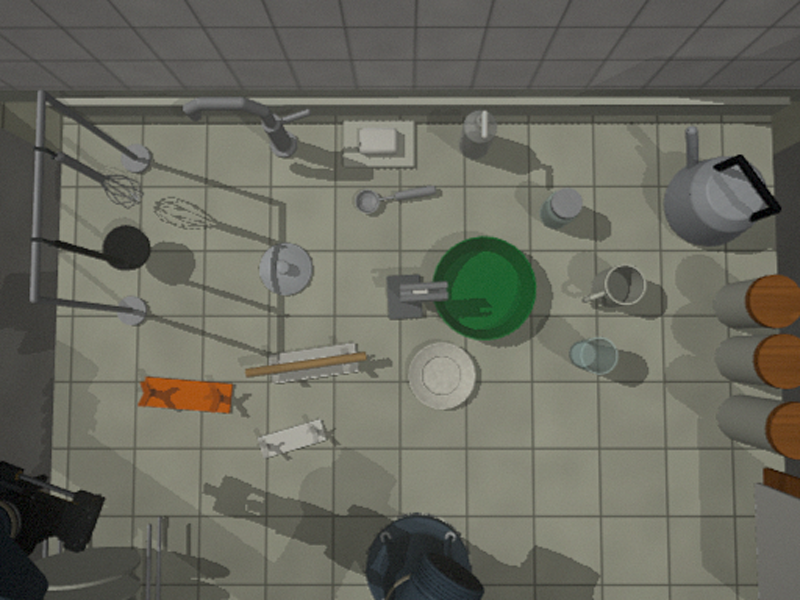

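The scene has three rests: orange at top-view (187,394), small white at (292,437), and a larger white one at (317,362) that carries the dowel (247,373)–(366,356). The larger white one fits, being not orange and the bigger of the two whites. The sleeve is at about (420,292) with its mouths facing left and right, and the basin is at (485,288). I'll confirm with a crop.

```bash
python3 - <<'E'
from rig import capture
import cv2
i=capture("top")[160:280,150:310];cv2.imwrite("pics/c1.png",cv2.resize(i,(800,600),interpolation=cv2.INTER_CUBIC))
i=capture("scene")[170:245,215:375];cv2.imwrite("pics/c2.png",cv2.resize(i,(800,375),interpolation=cv2.INTER_CUBIC))
E
```

```text
(no output)
```

View pics/c1.png

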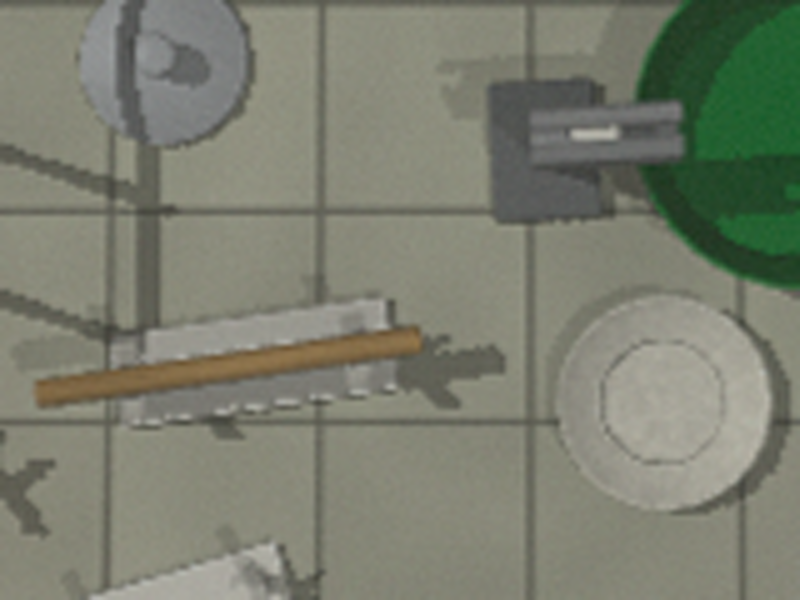

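View pics/c2.png

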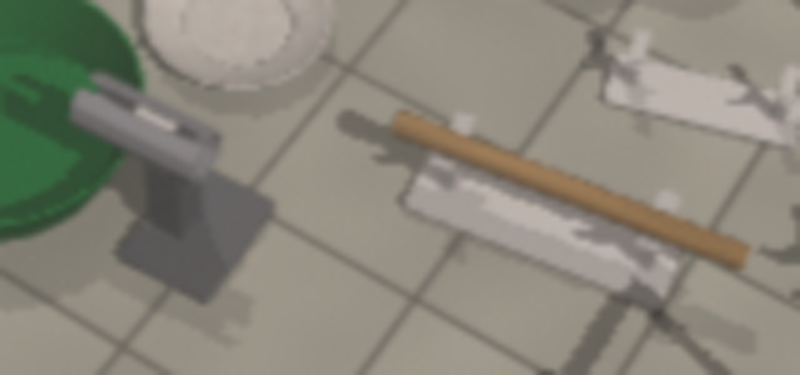

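The crops confirm it: the dowel lies in the larger white rest, ends at crop (37,393) and (420,340). The tube runs from crop (530,137) to (684,131), with the white cartridge visible in the slot at x 570–620. Now for the numbers.

```bash
cat > h.py <<'E'
import numpy as np,cv2
from rig import arm,capture,get_calibration
def back(n,uv,z):
    c=get_calibration(n);R=c['R'];d=R.T@np.linalg.solve(c['intrinsics'],[uv[0],uv[1],1]);o=-R.T@c['t'];return o+d*(z-o[2])/d[2]
def proj(n,X):
    c=get_calibration(n);p=c['intrinsics']@(c['R']@np.asarray(X,float)+c['t']);return p[:2]/p[2]
def dowel(n,roi):
    x0,y0,x1,y1=roi;i=capture(n)[y0:y1,x0:x1];h=cv2.cvtColor(i,cv2.COLOR_BGR2HSV)
    m=cv2.inRange(h,(8,95,60),(22,200,255));k,l,s,c=cv2.connectedComponentsWithStats(m)
    j=1+np.argmax(s[1:,4]);ys,xs=np.nonzero(l==j);P=np.c_[xs+x0,ys+y0].astype(float);m=P.mean(0)
    d=np.linalg.svd(P-m,full_matrices=False)[2][0];t=(P-m)@d;w=len(P)/(np.ptp(t)+1)
    if d[0]<0:d=-d;t=-t
    return m+d*(t.min()-.5),m+d*(t.max()+.5),w
E
python3 - <<'E'
from h import *
for n,r in(("top",(150,210,245,250)),("scene",(280,185,375,230))):
    a,b,w=dowel(n,r);A,B=back(n,a,50),back(n,b,50);print(n,a,b,w,A,B,(A+B)/2,np.linalg.norm(A-B),np.degrees(np.arctan2(*(A-B)[[0,1]])))
g=capture("top").astype(int).mean(2).astype(int)
np.set_printoptions(linewidth=250);print(g[176:198,252:292])
g=capture("scene").astype(int).mean(2).astype(int)
print(g[180:210,225:262])
i=capture("top");m=cv2.inRange(cv2.cvtColor(i,cv2.COLOR_BGR2HSV),(50,120,30),(75,255,255));ys,xs=np.nonzero(m);u=(xs.min()+xs.max())/2,(ys.min()+ys.max())/2;print(u,back("top",u,50),np.ptp(xs),np.ptp(ys))
E
```

```text
top [156.55294957 238.40226921] [233.68631873 227.25305557] 4.670559807002208 [393.75862186 342.57740191  50.        ] [427.95561113 104.0384277   50.        ] [410.8571165 223.3079148  50.       ] 240.9777506146532 -8.158345591770226
scene [294.13870813 193.82142625] [363.81685556 221.29128783] 3.938715536972412 [426.19236237 103.73301477  50.        ] [393.4350027  339.59841616  50.        ] [409.81368253 221.66571546  50.        ] 238.1292342012435 172.0932481258525
[[ 85  89  90  84  76  80  81  78  76  78  83  76  75  78  78  80  74 104 113 114 115 113 113 114 116  86  48  43  42  48  45  42  48  48  46  46  52  49  48  51]
 [ 82  84  82  80  82  82  79  76  79  80  80  80  78  81  78  82  63  69  74 104 113 114 112 112 113  78  43  43  46  43  46  43  47  48  49  51  52  49  47  48]
 [ 83  82  83  82  80  82  81  83  80  79  80  82  79  80  79  80  67  71  74 105 113 113 114 114 106  67  39  45  44  47  44  45  49  52  46  50  51  51  49  53]
 [ 83  83  82  81  80  82  82  80  83  82  82  81  80  80  80  81  61  71  76 107 116 112 112 112 104  66  45  45  46  50  49  50  54  51
[... 2541 characters left out ...]
 62  84  91  82  74  74  76  74  75  64  47  42  42  41  44  42  50  51  51  49  46  47  48]
 [ 92  91  91  88  86  90  90  92  89  91  91  87  93  90  91  77  73  63  81  91  81  76  76  77  77  74  65  58  45  45  41  42  40  51  51  49  50  48  52  48]
 [ 93  90  90  90  89  92  92  90  89  90  91  89  90  90  92  91  92  75  86  89  91  80  78  75  75  77  78  65  45  43  42  44  44  49  47  50  52  49  49  49]]
[[ 67  65  65 ... 172 171 170]
 [ 69  69  68 ... 168 169 169]
 [ 73  73  74 ... 156 162 165]
 ...
 [ 66  61  61 ... 100  99 100]
 [ 61  61  61 ...  99 100 100]
 [ 61  60  61 ... 100 100 100]]
(np.float64(310.0), np.float64(184.5)) [ 560.63678166 -133.54073674   50.        ] 64 65
```

```bash
cat > fit.py <<'E'
from h import *
from scipy.optimize import minimize
from scipy.ndimage import map_coordinates
def lines(n,p,r=18.5):
    x,y,a=p;R=np.array([[np.cos(a),-np.sin(a),0],[np.sin(a),np.cos(a),0],[0,0,1]])
    c=get_calibration(n);C=-c['R'].T@c['t'];o=np.array([x,y,95]);Cl=R.T@(C-o)
    th=np.arctan2(Cl[2],Cl[0]);d=np.hypot(Cl[0],Cl[2]);b=np.arccos(r/d);L=[]
    for s in(1,-1):
        t=th+s*b;L.append([R@np.array([r*np.cos(t),yy,r*np.sin(t)])+o for yy in np.linspace(-48,38,40)])
    for e in(40,-50): L.append([R@np.array([r*np.cos(t),e,r*np.sin(t)])+o for t in np.linspace(th-1.3,th+1.3,25)])
    for q in(4.5,-4.5): L.append([R@np.array([q,yy,18])+o for yy in np.linspace(-48,38,40)])
    return [np.array([proj(n,X) for X in l]) for l in L]
if __name__=="__main__":
    im={};G={}
    for n in("top","scene"):
        im[n]=np.mean([capture(n).astype(float) for _ in range(3)],0);np.save(n+".npy",im[n])
        g=cv2.GaussianBlur(im[n],(0,0),.8).mean(2);G[n]=np.hypot(cv2.Sobel(g,cv2.CV_64F,1,0,ksize=3),cv2.Sobel(g,cv2.CV_64F,0,1,ksize=3))
    def E(p,ns,w=(1,1,.5,.5,.6,.6)):
        q=[p[0],p[1],p[2]/100];return -sum(k*np.minimum(map_coordinates(G[n],l.T[::-1],order=1),150).mean() for n in ns for k,l in zip(w,lines(n,q)))
    for ns in(("top",),("scene",),("top","scene")):
        best=min((minimize(E,[x0,y0,a],args=(ns,),method="Nelder-Mead",options=dict(initial_simplex=np.array([[x0,y0,a],[x0+4,y0,a],[x0,y0+4,a],[x0,y0,a+3]]))) for x0 in(548,554,560) for y0 in(-30,-22,-14) for a in(2,6)),key=lambda r:r.fun);print(ns,best.x,best.fun)
    q=[best.x[0],best.x[1],best.x[2]/100];out=[]
    for n,(x0,y0) in(("top",(240,160)),("scene",(215,170))):
        v=cv2.resize(im[n][y0:y0+55,x0:x0+60].astype(np.uint8),None,fx=6.6,fy=6.6,interpolation=cv2.INTER_CUBIC)
        for l in lines(n,q):
            for u in l: cv2.circle(v,tuple(np.int32((u-[x0,y0]+.5)*6.6)),1,(0,0,255),-1)
        out.append(v)
    cv2.imwrite("pics/fit.png",np.hstack(out))
    for e in(40,-50):print("mouth",e,q[0]-np.sin(q[2])*e,q[1]+np.cos(q[2])*e)
    h=im["top"][210:250,165:235];m=(h.min(2)>105)|False
    print("rest guess",back("top",(200.8,232.4),8))
E
python3 fit.py
```

```text
Traceback (most recent call last):
  File "fit.py", line 21, in <module>
    best=min((minimize(E,[x0,y0,a],args=(ns,),method="Nelder-Mead",options=dict(initial_simplex=np.array([[x0,y0,a],[x0+4,y0,a],[x0,y0+4,a],[x0,y0,a+3]]))) for x0 in(548,554,560) for y0 in(-30,-22,-14) for a in(2,6)),key=lambda r:r.fun);print(ns,best.x,best.fun)
  File "fit.py", line 21, in <genexpr>
    best=min((minimize(E,[x0,y0,a],args=(ns,),method="Nelder-Mead",options=dict(initial_simplex=np.array([[x0,y0,a],[x0+4,y0,a],[x0,y0+4,a],[x0,y0,a+3]]))) for x0 in(548,554,560) for y0 in(-30,-22,-14) for a in(2,6)),key=lambda r:r.fun);print(ns,best.x,best.fun)
              ~~~~~~~~^^^^^^^^^^^^^^^^^^^^^^^^^^^^^^^^^^^^^^^^^^^^^^^^^^^^^^^^^^^^^^^^^^^^^^^^^^^^^^^^^^^^^^^^^^^^^^^^^^^^^^^^^^^^^^^^^^^^^^^^^^^^^^^^^^^^^
  File "fit.py", line 19, in E
    q=[p[0],p[1],p[2]/100];return -sum(k*np.minimum(map_coordinates(G[n],l.T[::-1],order=1),150).mean() for n in ns for k,l in zip(w,lines(n,q)))
                                   ~~~^^^^^^^^^^^^^^^^^^^^^^^^^^^^^^^^^^^^^^^^^^^^^^^^^^^^^^^^^^^^^^^^^^^^^^^^^^^^^^^^^^^^^^^^^^^^^^^^^^^^^^^^^^^
  File "fit.py", line 19, in <genexpr>
    q=[p[0],p[1],p[2]/100];return -sum(k*np.minimum(map_coordinates(G[n],l.T[::-1],order=1),150).mean() for n in ns for k,l in zip(w,lines(n,q)))
                                                                                                                                     ~~~~~^^^^^
  File "fit.py", line 12, in lines
    return [np.array([proj(n,X) for X in l]) for l in L]
                      ~~~~^^^^^
  File "h.py", line 6, in proj
    c=get_calibration(n);p=c['intrinsics']@(c['R']@np.asarray(X,float)+c['t']);return p[:2]/p[2]
ValueError: time passes only in moves, steps and waits
```

```bash
sed -i 's/^from rig import.*/from rig import arm,capture,get_calibration as _g\nfrom functools import lru_cache\nget_calibration=lru_cache(_g)/' h.py
sed -i "s/im\[n\]=np.mean.*;np.save/im[n]=np.mean([capture(n).astype(float) for _ in range(2)],0);np.save/" fit.py; timeout 300 python3 fit.py
```

```text
('top',) [550.46155431  -4.54490391   9.24529508] -366.9797731462166
('scene',) [549.14209203  -5.59618088   3.8210546 ] -329.35947841490827
('top', 'scene') [550.13739466  -5.05221517   6.91368316] -683.3695922402131
mouth 40 547.3741239848925 34.85222487525672
mouth -50 553.5914830089292 -54.9327652220097
rest guess [410.66109887 211.85936969   8.        ]
```

View pics/fit.png

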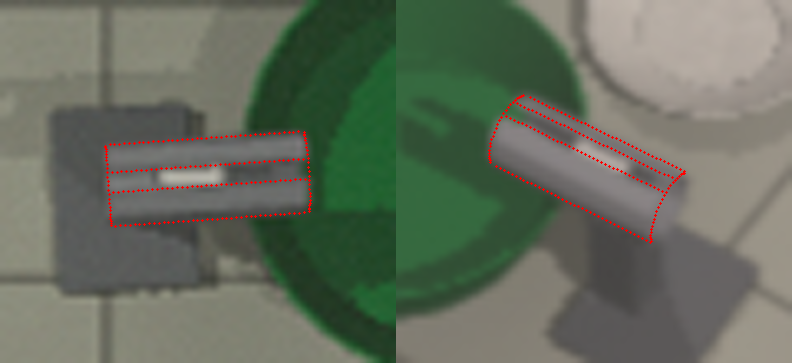

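The overlay fits well: in the top view the tube ends are at panel x≈107 and 308. The yaw is still uncertain, so I'll add the stand base edges to pin it.

```bash
cat > fit2.py <<'E'
from fit import *
im={};G={}
for n in("top","scene"):
    im[n]=np.load(n+".npy");g=cv2.GaussianBlur(im[n],(0,0),.7).mean(2);G[n]=np.hypot(cv2.Sobel(g,cv2.CV_64F,1,0,ksize=3),cv2.Sobel(g,cv2.CV_64F,0,1,ksize=3))
def base(n,p):
    x,y,a=p;c,s=np.cos(a),np.sin(a);W=lambda u,v:proj(n,[x+c*u-s*v,y+s*u+c*v,10]);t=np.linspace(-43,43,30)
    L=[[W(u,67) for u in t],[W(45,v) for v in np.linspace(22,65,20)],[W(-45,v) for v in np.linspace(8,65,20)]]
    return [np.array(l) for l in L]
def E(p,ns,k):
    q=[p[0],p[1],p[2]/100];f=lambda L,w:sum(k*np.minimum(map_coordinates(G[n],l.T[::-1],order=1),120).mean() for k,l in zip(w,L))
    e=0
    for n in ns:
        if k!='base':e-=f(lines(n,q,p[3]),(1,1,.6,.6,.8,.8))
        if k!='tube':e-=f(base(n,q),(1,1,1))
    return e+.5*(p[3]-18.5)**2*4
for k in('base','tube','both'):
  for ns in(("top",),("scene",),("top","scene")):
    b=min((minimize(E,[x,y,a,18.2],args=(ns,k),method="Nelder-Mead",options=dict(maxfev=150,initial_simplex=np.array([[x,y,a,18.2],[x+4,y,a,18.5],[x,y+4,a,18],[x,y,a+3,18],[x,y,a,19]]))) for x in(547,552) for y in(-8,-3) for a in(2,7)),key=lambda r:r.fun);print(k,ns,b.x.round(2),round(b.fun,1))
E
timeout 500 python3 fit2.py
```

```text
base ('top',) [547.22  -3.33   0.81  18.51] -325.6
base ('scene',) [550.62  -2.19   0.96  18.5 ] -294.0
base ('top', 'scene') [548.25  -2.93   1.84  18.49] -581.6
tube ('top',) [551.21  -5.27   3.74  16.32] -436.3
tube ('scene',) [549.87  -5.66   5.45  17.89] -385.4
tube ('top', 'scene') [550.92  -5.38   3.86  16.62] -810.1
both ('top',) [550.46  -4.72   6.98  16.28] -738.8
both ('scene',) [550.56  -2.72   1.71  18.13] -665.0
both ('top', 'scene') [550.41  -4.06   5.63  16.86] -1365.9
```

```bash
python3 -m handwheel '[[0.33,-0.4,0,-1],[0.2,-0.3,0,-1],[0.2,-0.3,0,-1],[0.2,-0.3,0,-1],[0.2,-0.3,0,-1],[0.2,-0.3,0,-1],[0,-0.3,0,-1],[0,-0.1,0,-1],[0,0,-0.1,-1],[0,0,-0.2,-1],[0,0,-0.2,-0.9],[0,0,0,0],[0,0,0,0]]' 0 40
```

```text
clock: 2.58
tcp_pos: [396.3, 257.2, 148.3]
eef_rot: [[-0.146, 0.989, 0.001], [0.989, 0.146, 0.0], [0.0, 0.001, -1.0]]
contact_force: [0.6, -0.6, 0.2]
width: 86.8
grasp_force: 0.0
```

```bash
python3 -m handwheel '[[0.08,-0.132,-0.1,0],[0,0,-0.3,0],[0,0,-0.2,0],[0,0,-0.14,0],[0,0,-0.04,0],[0,0,0,0],[0,0,0,0]]' 0 40; python3 -m handwheel '[[0,0,0,0],[0,0,0,0],[0,0,0,0],[0,0,0,0],[0,0,0,0],[0,0,0,0],[0,0,0,0],[0,0,0,0]]' 255 40
```

```text
clock: 3.45
tcp_pos: [408.6, 237.4, 31.6]
eef_rot: [[-0.145, 0.989, 0.002], [0.989, 0.145, 0.001], [0.0, 0.002, -1.0]]
contact_force: [0.3, -1.1, 1.2]
width: 87.0
grasp_force: 0.0
clock: 4.45
tcp_pos: [408.6, 237.3, 30.7]
eef_rot: [[-0.144, 0.99, 0.002], [0.99, 0.144, 0.001], [0.0, 0.002, -1.0]]
contact_force: [0.7, 0.1, 0.2]
width: 17.0
grasp_force: 40.0
```

```bash
python3 -m handwheel '[[0,0,0.1,0],[0,0,0.15,0],[0,0,0.15,0],[0,0,0,0],[0,0,0,0],[0.1,0,0,-0.25],[0.2,-0.05,0,-0.25],[0.2,-0.1,0,-0.25],[0.2,-0.1,0,-0.25],[0.178,-0.032,-0.05,0],[0,0,-0.05,0],[0,0,0,0],[0,0,0,0],[0,0,0,0]]'; python3 - <<'E'
from h import *
from fit import lines
im=capture("top");i2=capture("scene");np.save("t1.npy",im);np.save("s1.npy",i2)
a,b,w=dowel("top",(140,165,262,215));A,B=back("top",a,95),back("top",b,95);print(a,b,w,A,B,np.linalg.norm(A-B),(B-A)/np.linalg.norm(A-B))
out=[]
for n,v,(x0,y0) in(("top",im,(225,160)),("scene",i2,(225,170))):
    v=cv2.resize(v[y0:y0+55,x0:x0+60],None,fx=6.6,fy=6.6,interpolation=cv2.INTER_CUBIC)
    for l in lines(n,[550.5,-5,.046],16.8):
        for u in l: cv2.circle(v,tuple(np.int32((u-[x0,y0]+.5)*6.6)),1,(0,0,255),-1)
    out.append(v)
cv2.imwrite("pics/pre.png",np.hstack(out))
E
```

```text
clock: 6.2
tcp_pos: [538.6, 195.2, 75.8]
eef_rot: [[-0.046, 0.999, -0.0], [0.999, 0.046, -0.0], [-0.0, -0.0, -1.0]]
contact_force: [-0.3, -0.1, -0.3]
width: 16.8
grasp_force: 40.0
[212.40614432 189.90758253] [247.5602445  188.33909762] 4.6605375759333265 [540.73331872 165.51118058  95.        ] [545.3578127   60.00392738  95.        ] 105.60855278544548 [ 4.37890100e-02 -9.99040801e-01  2.15298543e-15]
```

View pics/pre.png

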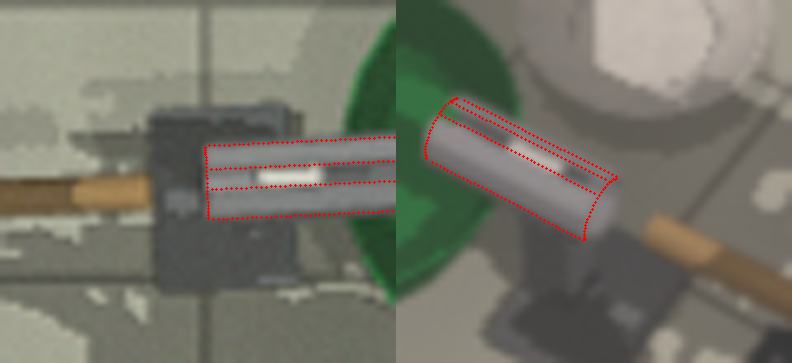

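The dowel tip is at (545.4, 60.0) and lies about 2 mm on the -x side of the tube axis; height looks right in the scene panel. I'll shift +1.5 mm in x and enter gently.

```bash
python3 -m handwheel '[[0.01,0,0,0],[0,0,0,0],[0.0025,-0.06,0,0],[0.003,-0.06,0,0],[0.0025,-0.06,0,0],[0.003,-0.06,0,0],[0,0,0,0],[0,0,0,0]]'
```

```text
clock: 7.35
tcp_pos: [542.6, 158.7, 75.6]
eef_rot: [[-0.045, 0.999, 0.0], [0.999, 0.045, 0.0], [0.0, 0.0, -1.0]]
contact_force: [-0.1, -0.3, -1.5]
width: 16.7
grasp_force: 40.0
```

```bash
python3 -m handwheel '[[0.002,-0.04,0,0],[0.002,-0.04,0,0],[0.002,-0.04,0,0],[0.002,-0.04,0,0],[0,0,0,0],[0,0,0,0]]'
```

```text
clock: 8.1
tcp_pos: [543.4, 136.5, 75.6]
eef_rot: [[-0.044, 0.999, -0.0], [0.999, 0.044, 0.003], [0.003, -0.0, -1.0]]
contact_force: [-2.0, 7.8, -0.3]
width: 16.8
grasp_force: 40.0
```

```bash
python3 -m handwheel '[[0.002,-0.04,0,0],[0.002,-0.04,0,0],[0.002,-0.04,0,0],[0.002,-0.04,0,0],[0.002,-0.04,0,0],[0,0,0,0]]'; python3 -m handwheel '[[0.002,-0.04,0,0],[0.002,-0.04,0,0],[0.002,-0.04,0,0],[0.002,-0.04,0,0],[0.002,-0.04,0,0],[0,0,0,0],[0,0,0,0],[0,0,0,0]]'
python3 - <<'E'
from h import *
out=[cv2.resize(capture(n)[y0:y0+90,x0:x0+90],(400,400),interpolation=cv2.INTER_CUBIC) for n,(x0,y0) in(("top",(250,145)),("scene",(175,150)))]
cv2.imwrite("pics/out.png",np.hstack(out))
E
```

```text
clock: 8.85
tcp_pos: [544.8, 106.6, 75.5]
eef_rot: [[-0.043, 0.999, -0.0], [0.999, 0.043, 0.003], [0.003, -0.0, -1.0]]
contact_force: [-0.3, 7.4, -0.3]
width: 16.8
grasp_force: 40.0
clock: 9.85
tcp_pos: [546.7, 74.7, 75.5]
eef_rot: [[-0.045, 0.999, -0.0], [0.999, 0.045, -0.0], [-0.0, -0.0, -1.0]]
contact_force: [-0.4, -0.3, -0.5]
width: 16.3
grasp_force: 40.0
```

View pics/out.png

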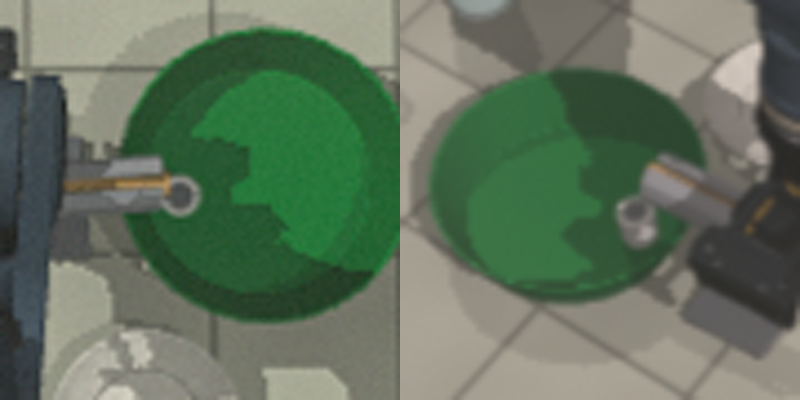

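The cartridge stands in the basin at top panel (182,195) and (637,222) in the scene panel. The dowel shows through the slot right to the far mouth. Withdrawing.

```bash
python3 -m handwheel '[[-0.003,0.06,0,0],[-0.0045,0.1,0,0],[-0.0045,0.1,0,0],[-0.0045,0.1,0,0],[-0.0045,0.1,0,0],[-0.0045,0.1,0,0],[-0.0045,0.1,0,0],[-0.0045,0.1,0,0],[-0.003,0.07,0,0],[0,0,0.05,0],[0,0,0.05,0],[0,0,0,0],[0,0,0,0]]'; python3 - <<'E'
from h import *
a,b,w=dowel("top",(140,165,262,215));A,B=back("top",a,110),back("top",b,110);print(a,b,w,A,B,np.linalg.norm(A-B),(B-A)/np.linalg.norm(A-B))
E
```

```text
clock: 11.58
tcp_pos: [541.2, 198.8, 90.7]
eef_rot: [[-0.044, 0.999, 0.0], [0.999, 0.044, 0.0], [-0.0, 0.0, -1.0]]
contact_force: [1.2, -0.0, -1.0]
width: 17.0
grasp_force: 40.0
[210.44086935 188.8526626 ] [246.5013934  187.01460226] 4.6804890398439465 [542.78091106 169.62927256 110.        ] [548.14629807  62.76788385 110.        ] 106.99599887447789 [ 0.05014568 -0.99874191  0.        ]
```

```bash
python3 -m handwheel '[[-0.1,0.02,0,0.25],[-0.2,0.05,0,0.25],[-0.2,0.05,0,0.25],[-0.2,0.05,0,0.25],[-0.177,0.034,0,0],[0,0,0,0],[0,0,0,0],[0,0,-0.1,0],[0,0,-0.1,0],[0,0,0,0],[0,0,0,0]]'
```

```text
clock: 13.0
tcp_pos: [410.7, 229.8, 60.8]
eef_rot: [[-0.144, 0.99, 0.001], [0.99, 0.144, 0.0], [0.0, 0.001, -1.0]]
contact_force: [0.3, 0.5, -0.1]
width: 16.8
grasp_force: 40.0
```

```bash
python3 -m handwheel '[[-0.007,0,-0.06,0],[0,0,-0.06,0],[0,0,-0.04,0],[0,0,-0.02,0],[0,0,-0.014,0],[0,0,0,0],[0,0,0,0]]'
```

```text
clock: 13.88
tcp_pos: [408.6, 229.9, 31.6]
eef_rot: [[-0.144, 0.99, 0.0], [0.99, 0.144, 0.0], [0.0, 0.0, -1.0]]
contact_force: [0.2, 0.2, -0.9]
width: 16.8
grasp_force: 40.0
```

```bash
python3 -m handwheel '[[0,0,0,0],[0,0,0,0],[0,0,0,0],[0,0,0,0],[0,0,0,0],[0,0,0,0],[0,0,0,0],[0,0,0,0]]' 0; python3 -m handwheel '[[0,0,0.1,0],[0,0,0.3,0],[0,0,0.3,0],[0,0,0.3,0],[-0.2,0.3,0,0],[-0.2,0.3,0,0],[-0.2,0.3,0,0],[-0.2,0.3,0,0],[0,0.3,0,0],[0,0,0,0],[0,0,0,0],[0,0,0,0]]'; python3 - <<'E'
from h import *
for n,r in(("top",(150,210,245,250)),("scene",(280,185,375,230))):
    a,b,w=dowel(n,r);A,B=back(n,a,50),back(n,b,50);print(n,a,b,w,(A+B)/2,np.linalg.norm(A-B),np.degrees(np.arctan2(*(A-B)[[0,1]])))
out=[cv2.resize(capture(n)[y0:y0+120,x0:x0+160],(400,300),interpolation=cv2.INTER_CUBIC) for n,(x0,y0) in(("top",(150,150)),("scene",(180,140)))]
cv2.imwrite("pics/end.png",np.hstack(out))
E
```

```text
clock: 14.88
tcp_pos: [408.5, 229.9, 31.5]
eef_rot: [[-0.144, 0.99, -0.0], [0.99, 0.144, -0.0], [-0.0, -0.0, -1.0]]
contact_force: [-0.0, 0.3, -0.2]
width: 84.5
grasp_force: 0.0
clock: 16.38
tcp_pos: [288.4, 453.5, 181.6]
eef_rot: [[-0.143, 0.99, -0.001], [0.99, 0.143, -0.001], [-0.001, -0.001, -1.0]]
contact_force: [0.2, 0.5, 0.1]
width: 87.2
grasp_force: 0.0
top [159.34948644 237.99587913] [235.78521005 226.93492913] 4.635391044481694 [411.96823506 215.73952393  50.        ] 238.82541951655674 -8.167574874502966
scene [292.07891257 192.97343101] [361.41842408 220.30195549] 3.9446864414005836 [410.72321566 214.0538527   50.        ] 237.76361324107387 172.0881182365822
```

View pics/end.png

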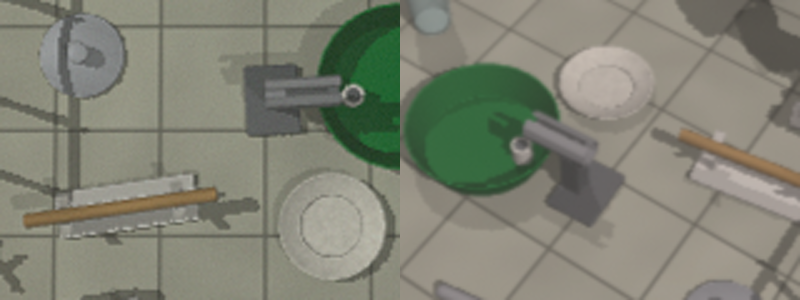

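The dowel is back in the V blocks: same line and yaw as at the start (8.2°), centred at about (411, 215). The cartridge sits in the basin at end-panel (353,95) and the bystanders stand unmoved. Handing in.

```bash
python3 -c "
from h import *
print(back('top',(291.2,188),32));print(arm.sign_off())"
```

```text
[551.14165913 -76.4234261   32.        ]
the job is handed in; nothing more can be done
None
```

The job is handed in, with no verdict shown: the cartridge was pushed out and stands in the basin about 58 mm from its centre. The dowel lies back in both V blocks, nearly centred, and in the last picture the basin and the bystanders in view had not visibly moved.

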